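# Height-gauge check of a pipette tip box

### The job

Check that the blue pipette tip box clears the height limit: shut its lid, then slide the box along the worktop under the yellow bar of the gauge, from the open side, until its leading end rests squarely against the gauge's end stop. Keep the box on the worktop, do not ram it into the gauge, leave the lid shut and leave the other things on the bench alone.

Things in the scene. Friction and masses are not known exactly. Their poses are not given: they have to be found in the camera images.
- blue_box_center (a point): Centre of the loose blue pipette tip box (0.2 to 0.4 kg), half-way up with its clear lid shut (31.5 mm above the worktop). Body 80 mm along x, 118 mm along y (lips add 4 mm at -x, 2 mm elsewhere); 63 mm high shut, blue base alone 36 mm. z up. Its y axis points roughly along the gauge's y (within 0.4 rad): the +y end goes first into the gauge. Too wide for most grippers.
- blue_box_lid (a joint): Clear lid, rad: 0 shut, 1.75 fully open; 80 mm deep, rim 26 mm. It starts fully open: standing up past the vertical at the box's +x side, top edge about 120 mm over the worktop, back reaching 85 mm in +x from the box centre; it stays so by its weight. Tipped over toward the box's -x side to below about 1.2 it falls shut by itself. No latch.
- gauge: Fixed gauge: yellow bar across two aluminium posts, side strips 10 mm high, end stop behind. Origin on the worktop under the bar's middle; x along the bar; y is the push direction, from the open side (-y) under the bar to the stop (+y). Lane 132 mm wide between the posts (18 mm square, 88 mm high). With the box home, its trailing end is still 38 mm out of the bar's middle on the open side.
- gauge_bar (a point): Middle of the underside of the yellow bar, 68 mm over the worktop. The bar is 14 mm thick in y and its top is at 82 mm.
- gauge_stop (a point): Middle of the flat face of the end stop, 80 mm in the gauge's +y from the bar's middle; the stop is 34 mm high, 168 mm wide.
- amber_bottle: Bystander: amber reagent bottle with black cap, 50 mm across, 98 mm high; origin at the centre of its underside.
- green_bottle: Bystander: small white bottle with green cap, 42 mm across, 99 mm high; origin at the centre of its underside.
- culture_dish: Bystander: round culture dish, 61 mm across, 14 mm high; origin at the centre of its underside.
- blue_box_hinge (a point): Middle of the lid's hinge line, which runs along the box's y on its +x side (away from the robot), 42 mm from the box centre, 37 mm above the worktop.
Things that resemble listed ones, but are neither listed nor needed, are in the scene too. What is shaped like the part that bears blue_box_center but purple is not meant.

How it is judged:
By the outcome, as a careful person would: the job done as asked, in the order asked, and still so for the second after the job is handed in, with the robot touching nothing.
It also fails if it takes over 69 s, if anything falls off the work surface, if the arm or the gripper's body presses on something with over 40 N, if the wrist force passes 120 N, or if a joint passes its speed limit or range.

### The arm

A 6-joint arm with a two-finger parallel gripper is mounted at the origin on the work surface; the furniture and walls round the work are solid. World frame = base frame: x ahead of the robot, y to its left, z up, the work surface at z = 0. Lengths are in mm, angles in rad, forces in N, time in s.
With the tool pointing down it reaches from about 275 to 1000 mm from the base axis. Payload 8.4 kg.
Tool frame: the origin (TCP) lies at the very end of the fingers, on their centre line; the grasp point (between the pads) lies behind it (r.grip_point_offset is the x of the grasp point in the tool frame, in mm); x points along the fingers, z is the direction in which the jaws open and shut, and the axes are right-handed (so a half turn about x gives the same grasp; the last joint's range is limited). The gripper opens to 85 mm and grips with 20 to 120 N. Pads are 22 mm wide; open, the fingers measure 114 mm over their backs; the gripper's body (76 mm by 85 mm) begins 54 mm behind the grasp point. The pads swing forward as they close: fully open they stand 13 mm farther back than shut.
Start: joints at [1.205, 0.353, 1.633, -0, 1.155, -0.002], TCP at [222.391, 584.098, 231.281] pointing down, gripper open.
Joint ranges: [-2.63, 2.63], [-0.92, 2.1], [0.06, 2.66], [-1.3, 4.44], [0, 2.69], [-3.02, 3.02]. Speed limits (rad/s): [2.22, 2.22, 2.79, 3.14, 3.14, 3.14].

### API

Orientations are given as [roll, pitch, yaw] about the fixed x, y, z axes, in that order (R = Rz(yaw) Ry(pitch) Rx(roll)).
In Python, from rig import r, vision, order gives the robot as it stands. The module is installed in compiled form; this text tells all that it offers.
- The arm moves only by the tool step_arm, never from a script. Its argument "rows" is a list of rows, each a list of 7 numbers: the shift along the world's x, y, z in mm, then the turn, a rotation vector about the world's x, y, z in rad, then the finger opening in mm, from 0 to 85.4. A call has exactly 8 rows; each row is the pose to reach, as a shift and turn from the pose measured when the call began; what a row does not reach only later rows make up. A row lasts 1/8 s, in which the tool goes at most 62.5 mm and 10.7 degrees, less where a joint would pass 70% of its speed; a pose out of reach is approached as far as the arm can. A call with a gripper value outside its range is refused whole. The fingers move at their own pace and stop on an object; "force" is the grip in N (left out, the last holds). Time passes only in rows, so rows that repeat a pose let the fingers close, or fill a call up. It gives the time, the measured TCP pose, the force and the opening at its end, in the units of the state.
- r.sense(): the state, without advancing time (a new reading comes with each control period).
- vision.grab_frame(name): name is "scene" or "side" or "wrist"; returns (picture, depth): 384x512x3 uint8, red, green, blue; 384x512 float32, mm along the optical axis (not along the pixel's ray), 0 where there is no reading.
- vision.camera_info(name): a dict with "K" (3x3 intrinsics, pixels), "distortion" ([k1, k2, p1, p2, k3] as OpenCV has them; the pictures are not rectified), "origin" and "attitude" of the camera in the world; the wrist camera has in their place "tool_from_camera" (4x4, takes a point from camera to tool coordinates, whose origin is the TCP and whose axes are the tool frame's). Camera axes: x right, y down, z forward; pixel columns grow to the right and rows downward; lengths in mm; the calibration is good to about 2 mm. A picture is of the moment at which its call begins: read the wrist's pose just before it. camera_info takes no time and is no camera call.
- order.sign_off(): hands the job in, once; it reports no verdict.
The state is a dict: "clock": time; "qpos": joint angles; "qvel": joint speeds; "joint_efforts": joint torques, N m; "eef_pos": TCP position; "tcp_rot": TCP orientation; "contact_force": force on the tool from outside, world axes, zero at the start; "wrist_torque": the same for the moment, N m; "opening": opening from 0.0 (shut) to 1.0 (fully open).
Only numpy, scipy, OpenCV 4.12 (cv2) and the standard library are available. Lean on these libraries where they do the work, as an engineer would, in place of code of your own. Each camera call takes 0.05 s, during which the arm holds its last target.

## Working session

There is one attempt and no reset: what is moved stays moved. The work goes in short steps, Python scripts to look and compute and a tool call to move; the robot and the scene stay as the last step left them, time stands still between calls to the robot, and variables do not carry over. Pictures are saved under pics/ and viewed, and the job is handed in when it is done.

Besides the shell and the picture viewer there is one more tool, called after "Emit:" as name(argument=value, ...), one argument or row to a line, values as JSON. step_arm: Moves the arm, as the interface text tells. Its arguments: {"type":"object","properties":{"rows":{"type":"array"},"force":{"type":"number"}},"required":["rows"]}

```bash
mkdir -p pics
cat > h.py <<'E'
import numpy as np, cv2
from rig import r, vision, order
E
python3 - <<'E'
from h import *
s=r.sense()
for k,v in s.items(): print(k,v)
print(r.grip_point_offset)
for n in ["scene","side"]:
    im,d=vision.grab_frame(n); np.savez(f"pics/{n}0.npz",im=im,d=d)
    cv2.imwrite(f"pics/{n}0.png",im[:,:,::-1])
    print(vision.camera_info(n))
print(vision.camera_info("wrist"))
E
```

```text
clock 0.0
qpos [ 1.20457763e+00  3.53617525e-01  1.63412054e+00  1.01796517e-07
  1.15519747e+00 -2.38097641e-03]
qvel [ 0.00038004 -0.00135703  0.00101407 -0.00194568  0.00116464 -0.00015188]
joint_efforts [ 1.88002661e-03 -6.05263925e+01 -3.42074275e+01  3.22758558e-05
  9.49258741e-03  4.00795370e-07]
eef_pos [222.23683892 583.65607465 230.58662209]
tcp_rot [ 3.13914237  1.56945344 -1.93708438]
contact_force [ 0.07070472 -0.39049696 -0.70092999]
wrist_torque [-0.02052416 -0.02844903 -0.02304356]
opening 1.0007838197687402
-18.700000000000003
{'K': array([[412.79557043,   0.        , 261.49889396],
       [  0.        , 412.79557043, 191.13011715],
       [  0.        ,   0.        ,   1.        ]]), 'distortion': array([-0.03625054,  0.        ,  0.        ,  0.        ,  0.        ]), 'origin': array([1319.72696219,  486.54524637, 1170.61057366]), 'attitude': array([-2.41545143, -0.01056034,  2.13548096])}
{'K': array([[480.36382903,   0.        , 249.52742588],
       [  0.        , 480.36382903, 187.03553659],
       [  0.        ,   0.        ,   1.        ]]), 'distortion': array([-0.14102235,  0.        ,  0.        ,  0.        ,  0.        ]), 'origin': array([ 921.80872295,  964.64457955, 1501.38569964]), 'attitude': array([-2.48348702,  0.01670144,  2.70065643])}
{'K': array([[310.83660178,   0.        , 253.4627851 ],
       [  0.        , 310.83660178, 190.1656054 ],
       [  0.        ,   0.        ,   1.        ]]), 'distortion': array([-0.08372242,  0.        ,  0.        ,  0.        ,  0.        ]), 'tool_from_camera': array([[-4.46918597e-04, -2.68579349e-01,  9.63257460e-01,
        -1.41442719e+02],
       [ 4.42327230e-04, -9.63257515e-01, -2.68579159e-01,
         6.89700150e+01],
       [ 9.99999802e-01,  3.06041983e-04,  5.49297656e-04,
         4.20212329e-01],
       [ 0.00000000e+00,  0.00000000e+00,  0.00000000e+00,
         1.00000000e+00]])}
```

View pics/scene0.png

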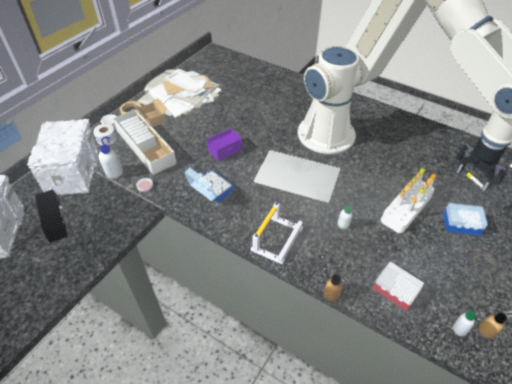

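View pics/side0.png

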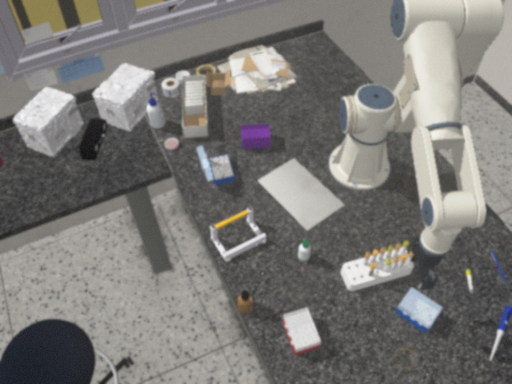

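Run:
```python
from h import *
for n,(u0,v0,u1,v1) in dict(scene=(165,120,325,270),side=(180,110,290,270)).items():
    im=np.load(f"pics/{n}0.npz")["im"][v0:v1,u0:u1,::-1]
    f=min(800/im.shape[1],600/im.shape[0]); print(f)
    cv2.imwrite(f"pics/{n}0c.png",cv2.resize(im,None,fx=f,fy=f,interpolation=cv2.INTER_CUBIC)[:600,:800])
```

```text
4.0
3.75
```

View pics/scene0c.png

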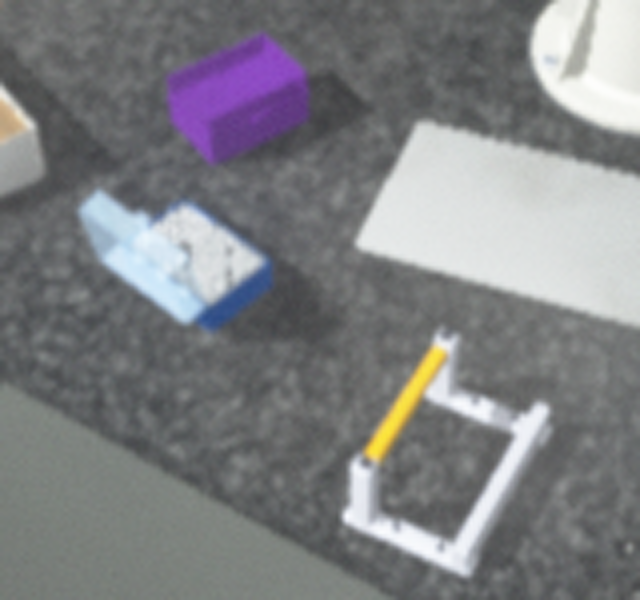

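View pics/side0c.png

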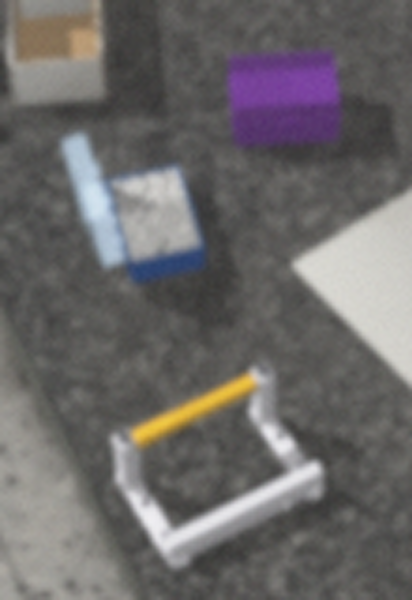

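The scene crop shows the open-lid blue box at scene (210,185) and side (217,168), with its lid on the far side from the robot. The gauge has its yellow bar at scene (267,220) and its stop at about (290,243).

Candidates for the blue box:
- Open-lid blue box, scene (210,185): chosen, because its lid is fully open as described.
- Shut blue box, scene (465,218): rejected.
- Purple box, scene (224,145): rejected.

Next I measure.

```bash
cat >> h.py <<'E'
from scipy.spatial.transform import Rotation as Ro
def cam(n,pose=None):
    c=vision.camera_info(n); K=c["K"]; D=c["distortion"]
    if "origin" in c:
        return K,D,Ro.from_euler("xyz",c["attitude"]).as_matrix(),np.array(c["origin"])
    T=c["tool_from_camera"]; Rt=Ro.from_euler("xyz",pose[1]).as_matrix()
    return K,D,Rt@T[:3,:3],Rt@T[:3,3]+np.array(pose[0])
def rays(uv,K,D):
    p=cv2.undistortPoints(np.asarray(uv,float).reshape(-1,1,2),K,D).reshape(-1,2)
    return np.c_[p,np.ones(len(p))]
def onplane(uv,z,C):
    K,D,R,o=C; w=rays(uv,K,D)@R.T
    return o+w*((z-o[2])/w[:,2])[:,None]
def cloud(d,C,mask=None):
    K,D,R,o=C
    m=(d>0) if mask is None else (mask>0)&(d>0)
    v,u=np.nonzero(m)
    return o+(rays(np.c_[u,v],K,D)*d[v,u][:,None])@R.T, np.c_[u,v]
def proj(P,C):
    K,D,R,o=C
    return cv2.projectPoints((np.asarray(P,float)-o)@R,np.zeros(3),np.zeros(3),K,D)[0].reshape(-1,2)
E
python3 - <<'E'
from h import *
for n,rois in dict(scene=((180,160,236,205),(248,200,306,266)),side=((193,142,238,188),(205,205,270,262))).items():
    z=np.load(f"pics/{n}0.npz"); im,d=z["im"],z["d"]; C=cam(n)
    hsv=cv2.cvtColor(im,cv2.COLOR_RGB2HSV)
    print(n,"dep ok",(d>0).mean())
    def roi(m,b):
        o=np.zeros(m.shape,np.uint8); u0,v0,u1,v1=b; o[v0:v1,u0:u1]=m[v0:v1,u0:u1]; return o
    yel=roi(cv2.inRange(hsv,(18,130,120),(32,255,255)),rois[1])
    # bar: plane z=82 top; minAreaRect
    c,s,a=cv2.minAreaRect(cv2.findNonZero(yel)); 
    P,_=cloud(d,C,yel); print("bar cloud med",np.median(P,0).round(1),"z pct",np.percentile(P[:,2],[5,50,95]).round(1))
    bx=cv2.boxPoints(((c,s,a))); print("bar corners at z=78",onplane(bx,78,C)[:,:2].round(1).tolist(), "center", onplane([c],78,C).round(1))
    wh=roi(cv2.inRange(hsv,(0,0,150),(179,45,255)),rois[1])
    P,_=cloud(d,C,wh)
    for lo,hi in ((3,18),(24,40),(75,95)):
        q=P[(P[:,2]>lo)&(P[:,2]<hi)]; 
        if len(q): print("white z",lo,hi,len(q),q.mean(0).round(1),cv2.minAreaRect(q[:,:2].astype(np.float32)))
    blue=roi(cv2.inRange(hsv,(100,140,60),(125,255,255)),rois[0])
    P,_=cloud(d,C,blue); print("blue",len(P),P.mean(0).round(1),np.percentile(P[:,2],[5,50,95]).round(1))
    P,_=cloud(d,C,roi(np.full(d.shape,255,np.uint8),rois[0]))
    q=P[(P[:,2]>26)&(P[:,2]<42)]; print("box z~36",len(q),q.mean(0).round(1),cv2.minAreaRect(q[:,:2].astype(np.float32)))
    q=P[(P[:,2]>50)]; print("lid",len(q),q.mean(0).round(1),q[:,2].max(),cv2.minAreaRect(q[:,:2].astype(np.float32)))
E
```

```text
scene dep ok 0.995941162109375
bar cloud med [596.4  60.1  79.1] z pct [-1.1 79.1 83.2]
bar corners at z=78 [[654.8, 56.3], [531.3, 46.8], [533.9, 64.1], [656.7, 72.7]] center [[595.8  60.1  78. ]]
white z 3 18 265 [602.7 107.    8.5] ((582.622802734375, 102.46692657470703), (190.00941467285156, 116.98818969726562), 5.114718437194824)
white z 24 40 230 [594.7 139.6  31.1] ((592.7490234375, 105.88053894042969), (167.51016235351562, 106.99393463134766), 4.843971252441406)
white z 75 95 51 [602.4  62.4  81.6] ((595.9761962890625, 60.30535125732422), (169.50379943847656, 17.92510223388672), 5.355454921722412)
blue 66 [ 540.8 -159.9   17.6] [ 7.2 16.5 28.9]
box z~36 387 [ 521.8 -205.1   34.7] ((537.420166015625, -218.38790893554688), (123.6823959350586, 110.59356689453125), 81.39090728759766)
lid 426 [ 594.1 -217.5   97.1] 125.08641902703971 ((590.1367797851562, -227.85621643066406), (127.7674789428711, 34.320556640625), 83.79290008544922)
side dep ok 0.9957377115885416
bar cloud med [593.2  62.5  80. ] z pct [-2.8 80.  86.7]
bar corners at z=78 [[654.2, 54.9], [529.5, 44.8], [530.9, 67.4], [654.8, 76.9]] center [[593.   61.1  78. ]]
white z 3 18 191 [599.2 109.1  11. ] ((590.5421752929688, 108.2379150390625), (170.2579803466797, 114.38079071044922), 2.0245578289031982)
white z 24 40 237 [586.9 144.9  33.3] ((589.51416015625, 106.82276916503906), (168.8424835205078, 109.70356750488281), 4.835509300231934)
white z 75 95 33 [603.1  65.   82.9] ((595.4197387695312, 64.60382080078125), (161.7463836669922, 21.136157989501953), 2.877770185470581)
blue 46 [ 531.8 -156.7   18.7] [ 7.5 18.8 27.9]
box z~36 446 [ 524.2 -212.8   34.7] ((532.0919189453125, -214.11380004882812), (130.2883758544922, 108.65571594238281), 77.66893768310547)
lid 236 [ 589.5 -207.8  104.8] 129.94940176268028 ((585.8611450195312, -222.99420166015625), (126.21083068847656, 33.259544372558594), 82.02005004882812)
```

Run:
```python
from h import *
s=r.sense(); R=Ro.from_euler("xyz",s["tcp_rot"]).as_matrix(); print(R.round(3))
g=0.083; x=np.array([np.cos(g),np.sin(g),0])
# desired: tool x down, tool z = -x_g
for sg in (-1,1):
    z=sg*x; X=np.array([0,0,-1.]); Rd=np.c_[X,np.cross(z,X),z]
    print(sg,Ro.from_matrix(Rd@R.T).as_rotvec().round(3))
```

```text
[[-0.    -0.935  0.356]
 [-0.001  0.356  0.935]
 [-1.     0.    -0.001]]
-1 [1.000e-03 1.000e-03 2.018e+00]
1 [ 1.000e-03 -1.000e-03 -1.124e+00]
```

Emit:
step_arm(
  rows=[
    [22, -40, 10, 0, 0, -0.07, 0],
    [46, -80, 20, 0, 0, -0.14, 0],
    [70, -120, 30, 0, 0, -0.21, 0],
    [94, -160, 40, 0, 0, -0.28, 0],
    [118, -200, 50, 0, 0, -0.35, 0],
    [142, -240, 60, 0, 0, -0.42, 0],
    [165, -280, 70, 0, 0, -0.49, 0],
    [189, -324, 70, 0, 0, -0.56, 0],
  ],
)

```text
clock: 1.1
eef_pos: [412.0, 258.6, 301.3]
tcp_rot: [-0.875, 1.571, -0.23]
contact_force: [-0.1, -0.8, 0.2]
opening: 0.001
```

Emit:
step_arm(
  rows=[
    [22, -40, 0, 0, 0, -0.07, 0],
    [44, -80, 0, 0, 0, -0.14, 0],
    [66, -120, 0, 0, 0, -0.21, 0],
    [88, -160, 0, 0, 0, -0.28, 0],
    [110, -200, 0, 0, 0, -0.35, 0],
    [132, -240, 0, 0, 0, -0.42, 0],
    [150, -280, 0, 0, 0, -0.49, 0],
    [158, -318, 0, 0, 0, -0.56, 0],
  ],
)

```text
clock: 2.1
eef_pos: [570.5, -60.9, 300.8]
tcp_rot: [-3.136, 1.57, -3.054]
contact_force: [-0.1, 0.5, -0.8]
opening: -0.001
```

```bash
cat >> h.py <<'E'
def wrist(tag):
    s=r.sense(); pose=(s["eef_pos"],s["tcp_rot"]); im,d=vision.grab_frame("wrist")
    np.savez(f"pics/{tag}.npz",im=im,d=d,p=pose[0],q=pose[1])
    cv2.imwrite(f"pics/{tag}.png",im[:,:,::-1]); print(s["clock"],np.round(pose[0],1),np.round(pose[1],3))
    return im,d,cam("wrist",pose)
def loadw(tag):
    z=np.load(f"pics/{tag}.npz"); return z["im"],z["d"],cam("wrist",(z["p"],z["q"]))
E
python3 -c "
from h import *
wrist('w1')"
```

```text
2.1 [570.5 -60.9 300.8] [-3.136  1.57  -3.054]
```

View pics/w1.png

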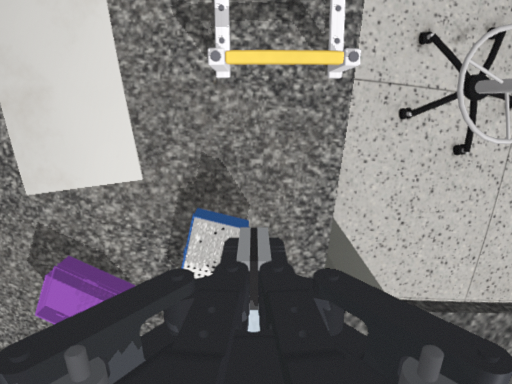

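Run:
```python
from h import *
im,d,C=loadw('w1')
hsv=cv2.cvtColor(im,cv2.COLOR_RGB2HSV)
y=cv2.inRange(hsv,(18,130,120),(32,255,255)); rc=cv2.minAreaRect(cv2.findNonZero(y)); print(rc)
P,_=cloud(d,C,y); print("bar",np.median(P,0).round(1)); b=onplane(cv2.boxPoints(rc),82,C); print(b.round(1), b.mean(0).round(1))
# posts tops
o=np.zeros(y.shape,np.uint8); o[0:100,190:370]=255
P,uv=cloud(d,C,o); q=P[(P[:,2]>84)]; print("posts",len(q),q[:,2].max(),cv2.minAreaRect(q[:,:2].astype(np.float32)))
f=cv2.resize(im[195:290,170:270,::-1],None,fx=6,fy=6,interpolation=cv2.INTER_CUBIC); cv2.imwrite("pics/w1c.png",f)
o[:]=0;o[200:280,170:232]=255
P,uv=cloud(d,C,o); q=P[(P[:,2]>30)&(P[:,2]<42)&(P[:,1]<-100)]; print(len(q),q.mean(0),cv2.minAreaRect(q[:,:2].astype(np.float32)))
bl=cv2.inRange(hsv,(100,140,60),(125,255,255)); bl[:,:170]=0
P,uv=cloud(d,C,bl); print(np.c_[uv,P.round(0)][::40][:15])
```

```text
((284.0, 57.0), (14.0, 118.0), 90.0)
bar [592.5  61.3  80.6]
[[528.6  62.7  82. ]
 [656.9  74.3  82. ]
 [658.9  59.7  82. ]
 [529.5  48.1  82. ]] [593.5  61.2  82. ]
posts 219 88.79025646512912 ((593.5775146484375, 60.88347625732422), (163.75743103027344, 14.83875846862793), 5.29010009765625)
2015 [ 511.0347536  -192.71726929   35.24354991] ((511.0124816894531, -201.68917846679688), (99.22188568115234, 61.083011627197266), 78.21739196777344)
[[ 198.  208.  493. -150.   -0.]
 [ 204.  212.  504. -152.    9.]
 [ 198.  214.  497. -151.   23.]
 [ 208.  215.  511. -153.   18.]
 [ 213.  216.  518. -155.   15.]
 [ 220.  217.  529. -156.   14.]
 [ 226.  218.  537. -158.   12.]
 [ 232.  219.  546. -159.   10.]
 [ 239.  220.  557. -161.    7.]
 [ 245.  221.  566. -162.    5.]
 [ 229.  223.  543. -159.   27.]
 [ 191.  225.  490. -164.   34.]
 [ 189.  234.  487. -178.   34.]
 [ 184.  260.  481. -220.   35.]]
```

View pics/w1c.png

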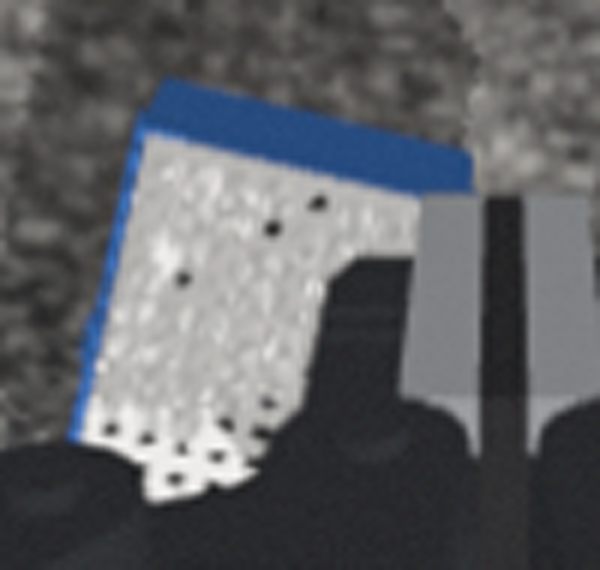

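The gauge origin is at about (593.5, 61) with yaw 0.09. The box centre is at about (524, -215) with yaw -0.16, and heights and sizes agree with the given ones. I will go behind the lid, on the box's +x side.

Emit:
step_arm(
  rows=[
    [25, -50, -20, 0, 0, -0.07, 0],
    [50, -100, -40, 0, 0, -0.14, 0],
    [70, -150, -60, 0, 0, -0.21, 0],
    [78, -174, -80, 0, 0, -0.25, 0],
    [78, -174, -120, 0, 0, -0.25, 0],
    [78, -174, -160, 0, 0, -0.25, 0],
    [78, -174, -190, 0, 0, -0.25, 0],
    [78, -174, -204, 0, 0, -0.25, 0],
  ],
)

```text
clock: 3.15
eef_pos: [647.8, -238.1, 94.5]
tcp_rot: [-2.621, 1.567, -2.792]
contact_force: [-0.1, 0.0, 0.1]
opening: 0.001
```

```bash
python3 -c "
from h import *
wrist('w2')
im,d=vision.grab_frame('side'); cv2.imwrite('pics/s2.png',cv2.resize(im[110:270,150:310,::-1],None,fx=3.7,fy=3.7))"
```

```text
3.15 [ 647.8 -238.1   94.5] [-2.621  1.567 -2.792]
```

View pics/w2.png

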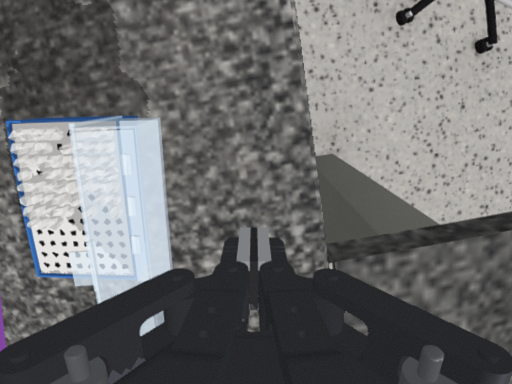

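View pics/s2.png

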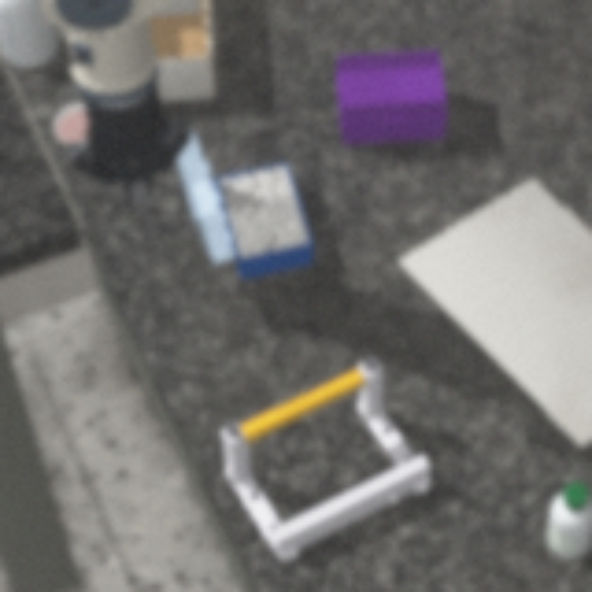

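The finger stands behind the lid and clear of it: in the wrist view the lid's edge is at column 165 and the finger at 238. I push slowly along the box's -x.

Emit:
step_arm(
  rows=[
    [-10, 1.5, 0, 0, 0, 0, 0],
    [-20, 3, 0, 0, 0, 0, 0],
    [-29, 4.5, 0, 0, 0, 0, 0],
    [-37, 6, 0, 0, 0, 0, 0],
    [-45, 7, 0, 0, 0, 0, 0],
    [-53, 8.5, 0, 0, 0, 0, 0],
    [-61, 10, 0, 0, 0, 0, 0],
    [-69, 11, 0, 0, 0, 0, 0],
  ],
)

```text
clock: 4.25
eef_pos: [578.7, -227.0, 95.3]
tcp_rot: [-2.532, 1.567, -2.704]
contact_force: [0.5, 0.8, 1.3]
opening: -0.001
```

```bash
python3 -c "
from h import *
wrist('w3')"
```

```text
4.25 [ 578.7 -227.    95.3] [-2.532  1.567 -2.704]
```

View pics/w3.png

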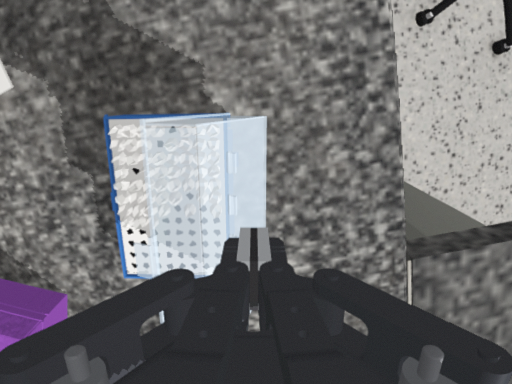

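The lid is now tipping over the box, with its free edge at about column 150. I keep pushing.

Emit:
step_arm(
  rows=[
    [-6, 1, 0, 0, 0, 0, 0],
    [-12, 2, 0, 0, 0, 0, 0],
    [-18, 3, 0, 0, 0, 0, 0],
    [-24, 4, 0, 0, 0, 0, 0],
    [-30, 5, 0, 0, 0, 0, 0],
    [-36, 6, 0, 0, 0, 0, 0],
    [-42, 7, 0, 0, 0, 0, 0],
    [-42, 7, 0, 0, 0, 0, 0],
  ],
)

```text
clock: 5.3
eef_pos: [534.8, -219.7, 95.0]
tcp_rot: [-2.794, 1.565, -2.966]
contact_force: [0.3, 0.1, 1.1]
opening: -0.003
```

```bash
python3 -c "
from h import *
wrist('w4')"
```

```text
5.3 [ 534.8 -219.7   95. ] [-2.794  1.565 -2.966]
```

View pics/w4.png

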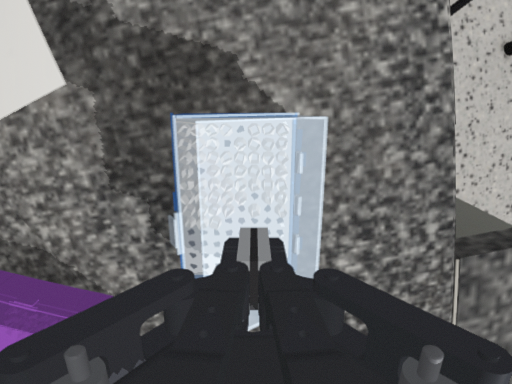

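Run:
```python
from h import *
im,d,C=loadw('w4')
yb=[130,160,190,215]
for v in yb:
    print(v,[ (u,)+tuple((C[3]+(rays([[u,v]],C[0],C[1])*d[v,u])@C[2].T)[0].round(0).astype(int)) for u in (165,178,186,200,230,260,290,300,312,324,335)])
```

```text
130 [(165, np.int64(476), np.int64(-159), np.int64(-1)), (178, np.int64(508), np.int64(-158), np.int64(86)), (186, np.int64(513), np.int64(-158), np.int64(93)), (200, np.int64(521), np.int64(-159), np.int64(102)), (230, np.int64(533), np.int64(-161), np.int64(94)), (260, np.int64(547), np.int64(-164), np.int64(85)), (290, np.int64(562), np.int64(-168), np.int64(75)), (300, np.int64(567), np.int64(-169), np.int64(70)), (312, np.int64(575), np.int64(-171), np.int64(65)), (324, np.int64(582), np.int64(-172), np.int64(60)), (335, np.int64(603), np.int64(-181), np.int64(-1))]
160 [(165, np.int64(470), np.int64(-182), np.int64(-1)), (178, np.int64(505), np.int64(-172), np.int64(87)), (186, np.int64(510), np.int64(-172), np.int64(93)), (200, np.int64(519), np.int64(-171), np.int64(104)), (230, np.int64(531), np.int64(-175), np.int64(95)), (260, np.int64(544), np.int64(-179), np.int64(86)), (290, np.int64(560), np.int64(-183), np.int64(75)), (300, np.int64(565), np.int64(-185), np.int64(69)), (312, np.int64(573), np.int64(-187), np.int64(65)), (324, np.int64(580), np.int64(-190), np.int64(60
[... 509 characters left out ...]
05), np.int64(65)), (324, np.int64(589), np.int64(-227), np.int64(-2)), (335, np.int64(598), np.int64(-228), np.int64(-1))]
215 [(165, np.int64(459), np.int64(-226), np.int64(-1)), (178, np.int64(498), np.int64(-199), np.int64(88)), (186, np.int64(503), np.int64(-199), np.int64(89)), (200, np.int64(514), np.int64(-196), np.int64(105)), (230, np.int64(526), np.int64(-201), np.int64(95)), (260, np.int64(539), np.int64(-207), np.int64(85)), (290, np.int64(555), np.int64(-214), np.int64(74)), (300, np.int64(561), np.int64(-217), np.int64(70)), (312, np.int64(569), np.int64(-220), np.int64(63)), (324, np.int64(587), np.int64(-248), np.int64(-1)), (335, np.int64(596), np.int64(-249), np.int64(0))]
```

The lid is at about 0.6 rad and apparently still falling. I raise the tool clear and look again.

Emit:
step_arm(
  rows=[
    [0, 0, 10, 0, 0, 0, 0],
    [0, 0, 25, 0, 0, 0, 0],
    [0, 0, 40, 0, 0, 0, 0],
    [0, 0, 60, 0, 0, 0, 0],
    [0, -30, 80, 0, 0, 0, 0],
    [0, -70, 100, 0, 0, 0, 0],
    [0, -110, 120, 0, 0, 0, 0],
    [0, -150, 140, 0, 0, 0, 0],
  ],
)

```text
clock: 6.35
eef_pos: [535.3, -371.1, 237.2]
tcp_rot: [-2.513, 1.567, -2.685]
contact_force: [0.8, 0.3, 0.6]
opening: 0.002
```

```bash
python3 -c "
from h import *
wrist('w5')"
```

```text
6.35 [ 535.3 -371.1  237.2] [-2.513  1.567 -2.685]
```

View pics/w5.png

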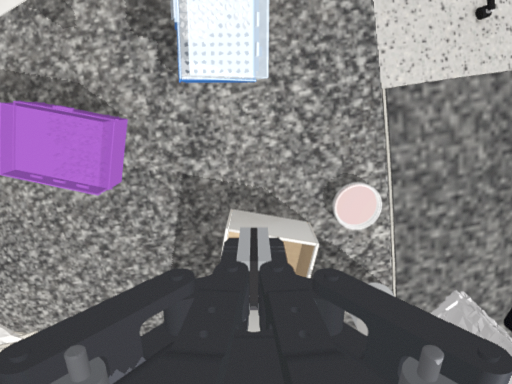

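Run:
```python
from h import *
im,d,C=loadw('w5')
def pt(u,v): return (C[3]+(rays([[u,v]],C[0],C[1])*d[v,u])@C[2].T)[0].round(0).astype(int).tolist()
for v in (20,40,60): print(v,[pt(u,v) for u in (185,200,220,240,255,265)])
print("carton",[pt(u,v) for u,v in ((235,214),(270,220),(312,240))],"dish",pt(357,205))
m=np.zeros(d.shape,np.uint8); m[0:90,165:280]=255
P,uv=cloud(d,C,m); q=P[P[:,2]>50]; print(len(q),np.percentile(q[:,2],[1,50,99]),cv2.minAreaRect(q[:,:2].astype(np.float32)), q[:,1].min())
hsv=cv2.cvtColor(im,cv2.COLOR_RGB2HSV)
b=(cv2.inRange(hsv,(100,140,60),(125,255,255))>0)&(m>0)
P,uv=cloud(d,C,(b*255).astype(np.uint8)); q=P[(P[:,2]>3)&(P[:,2]<45)]; print(len(q)); print(q[np.argsort(q[:,0])][::max(1,len(q)//14)].round(0))
s=q[(q[:,1]<-255)]; 
if len(s)>5: print(np.polyfit(s[:,0],s[:,1],1))
```

```text
20 [[501, -225, 96], [513, -227, 96], [529, -227, 84], [546, -228, 74], [560, -229, 68], [569, -229, 62]]
40 [[497, -240, 92], [510, -243, 95], [526, -244, 85], [543, -245, 75], [557, -246, 67], [567, -247, 62]]
60 [[493, -256, 91], [507, -259, 95], [523, -261, 86], [540, -262, 75], [554, -264, 67], [564, -264, 60]]
carton [[501, -429, 16], [542, -445, 15], [585, -460, 59]] dish [653, -445, 12]
7315 [ 58.81075016  81.71498042 100.06564838] ((526.5150146484375, -241.11416625976562), (70.49141693115234, 88.94763946533203), 82.99877166748047) -280.91362766902733
97
[[ 471. -266.   30.]
 [ 474. -265.   33.]
 [ 477. -266.   31.]
 [ 479. -211.   31.]
 [ 480. -211.   30.]
 [ 483. -267.   18.]
 [ 486. -267.   17.]
 [ 489. -268.   18.]
 [ 492. -269.   17.]
 [ 496. -269.   18.]
 [ 499. -270.   16.]
 [ 502. -270.   32.]
 [ 505. -271.   17.]
 [ 511. -272.   18.]
 [ 518. -273.   17.]
 [ 524. -274.   17.]
 [ 532. -276.   16.]]
[  -0.18147515 -179.30487362]
```

Run:
```python
from h import *
im,d,C=loadw('w5')
def pt(u,v): return (C[3]+(rays([[u,v]],C[0],C[1])*d[v,u])@C[2].T)[0].round(0).astype(int).tolist()
print("purple",[pt(u,v) for u,v in ((124,122),(127,118),(122,124),(105,190),(112,188),(40,104),(20,104))])
print("edge",onplane([[385,90],[392,250]],0,C).round(0))
im1,d1,C1=loadw('w1'); print(onplane([[345,150],[333,215]],0,C1).round(0))
print(np.round(r.sense()["qpos"],3))
im,d=vision.grab_frame('scene'); z=cam('scene')
hsv=cv2.cvtColor(im,cv2.COLOR_RGB2HSV); m=cv2.inRange(hsv,(125,80,40),(150,255,255)); m[:120]=0; m[170:]=0
P,_=cloud(d,z,m); q=P[P[:,2]>3]; print("purple",len(q),q.min(0),q.max(0),cv2.minAreaRect(q[:,:2].astype(np.float32)))
o=np.zeros(d.shape,np.uint8); o[160:205,180:236]=255
P,_=cloud(d,z,o); q=P[P[:,2]>50]; print(len(q),q[:,2].max())
```

```text
purple [[390, -296, 8], [391, -292, -2], [390, -298, 14], [362, -367, 43], [364, -368, 30], [306, -258, 28], [295, -255, 46]]
edge [[ 702. -313.    0.]
 [ 699. -523.    0.]]
[[ 700.  -45.    0.]
 [ 698. -144.    0.]]
[-0.611  0.39   1.559 -0.006  1.189 -0.436]
purple 737 [ 223.13651884 -398.65206287    3.11422729] [ 395.31228198 -250.41500394   69.25283183] ((317.096923828125, -316.8321533203125), (162.4102020263672, 143.1756134033203), 25.153541564941406)
681 103.65460352053265
```

The lid is shutting slowly: its edge went from z=105 to 96 and is settling with damping. In the meantime I go round to the box's -x side for the sideways push.

Emit:
step_arm(
  rows=[
    [-12, 22, 0, 0, 0, -0.18, 60],
    [-24, 44, 0, 0, 0, -0.36, 60],
    [-36, 66, 0, 0, 0, -0.54, 60],
    [-48, 88, 0, 0, 0, -0.72, 60],
    [-60, 110, 0, 0, 0, -0.9, 60],
    [-72, 132, 0, 0, 0, -1.08, 60],
    [-82, 152, 0, 0, 0, -1.26, 60],
    [-90, 170, 0, 0, 0, -1.44, 60],
  ],
)

```text
clock: 7.45
eef_pos: [445.5, -202.8, 239.3]
tcp_rot: [-1.467, 1.565, -3.087]
contact_force: [0.5, 0.2, 0.6]
opening: 0.701
```

Emit:
step_arm(
  rows=[
    [0, 0, -10, 0, 0, -0.07, 60],
    [0, 0, -30, 0, 0, -0.14, 60],
    [0, 0, -50, 0, 0, -0.15, 60],
    [0, 0, -70, 0, 0, -0.15, 60],
    [0, 0, -80, 0, 0, -0.15, 60],
    [0, 0, -80, 0, 0, -0.15, 60],
    [0, 0, -80, 0, 0, -0.15, 60],
    [0, 0, -80, 0, 0, -0.15, 60],
  ],
)

```text
clock: 8.45
eef_pos: [445.9, -203.0, 160.0]
tcp_rot: [-1.362, 1.567, -3.132]
contact_force: [0.6, 0.3, -0.1]
opening: 0.704
```

```bash
python3 -c "
from h import *
im,d,C=wrist('w6')
m=np.zeros(d.shape,np.uint8); m[0:230,:]=255
P,uv=cloud(d,C,m); q=P[(P[:,2]>50)&(P[:,0]>470)&(P[:,0]<620)&(P[:,1]>-300)&(P[:,1]<-130)]; print(len(q),np.percentile(q[:,2],[1,50,99]),cv2.minAreaRect(q[:,:2].astype(np.float32)))"
```

```text
8.45 [ 445.9 -203.   160. ] [-1.362  1.567 -3.132]
20001 [61.54321107 74.82041588 87.47504234] ((524.36767578125, -214.6509552001953), (119.65503692626953, 90.83049774169922), 80.1469955444336)
```

View pics/w6.png

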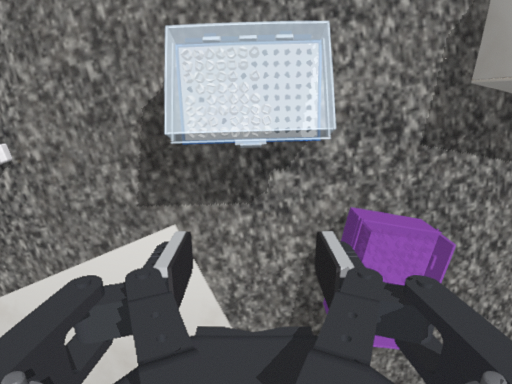

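The wrist view shows the box directly ahead at (250,85), centre (524,-215) and yaw -0.172. The lid edge is down to z=87. I descend slowly while it settles.

Emit:
step_arm(
  rows=[
    [-10, 0, -10, 0, 0, 0, 60],
    [-10, 0, -20, 0, 0, 0, 60],
    [-10, 0, -30, 0, 0, 0, 60],
    [-10, 0, -40, 0, 0, 0, 60],
    [-10, 0, -50, 0, 0, 0, 60],
    [-10, 0, -60, 0, 0, 0, 60],
    [-10, 0, -70, 0, 0, 0, 60],
    [-10, 0, -80, 0, 0, 0, 60],
  ],
)

```text
clock: 9.5
eef_pos: [435.9, -202.9, 79.2]
tcp_rot: [-1.381, 1.566, 3.132]
contact_force: [-0.3, 0.2, -0.1]
opening: 0.705
```

Emit:
step_arm(
  rows=[
    [0, 0, -10, 0, 0, 0, 60],
    [0, 0, -20, 0, 0, 0, 60],
    [0, 0, -30, 0, 0, 0, 60],
    [0, 0, -40, 0, 0, 0, 60],
    [0, 0, -50, 0, 0, 0, 60],
    [0, 0, -58, 0, 0, 0, 60],
    [0, 0, -64, 0, 0, 0, 60],
    [0, 0, -66, 0, 0, 0, 60],
  ],
)

```text
clock: 10.5
eef_pos: [435.8, -202.9, 12.8]
tcp_rot: [-1.422, 1.566, 3.091]
contact_force: [-0.4, 0.2, 0.0]
opening: 0.702
```

```bash
python3 -c "
from h import *
im,d,C=wrist('w7')
m=np.zeros(d.shape,np.uint8); m[0:230,:]=255
P,uv=cloud(d,C,m); q=P[(P[:,2]>50)&(P[:,0]>470)&(P[:,0]<620)&(P[:,1]>-300)&(P[:,1]<-130)]; print(len(q),np.percentile(q[:,2],[1,50,99]))"
```

```text
10.5 [ 435.8 -202.9   12.8] [-1.422  1.566  3.091]
71035 [62.70004184 64.83490832 66.85931745]
```

View pics/w7.png

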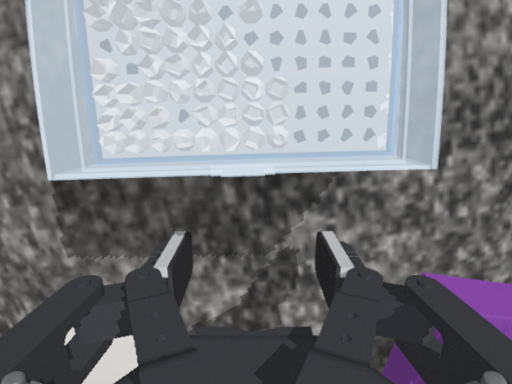

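The lid is down: its surface is at z = 63 to 67. Now I approach the side gently.

Emit:
step_arm(
  rows=[
    [6, -1, 0, 0, 0, 0, 60],
    [12, -1, 0, 0, 0, 0, 60],
    [18, -2, 0, 0, 0, 0, 60],
    [23, -2, 0, 0, 0, 0, 60],
    [27, -3, 0, 0, 0, 0, 60],
    [31, -3, 0, 0, 0, 0, 60],
    [35, -3, 0, 0, 0, 0, 60],
    [38, -3, 0, 0, 0, 0, 60],
  ],
)

```text
clock: 11.55
eef_pos: [473.6, -205.7, 12.7]
tcp_rot: [-1.46, 1.565, 3.053]
contact_force: [-2.0, -0.4, 0.6]
opening: 0.704
```

Emit:
step_arm(
  rows=[
    [5, 0, 0, 0, 0, 0.01, 60],
    [10, 0, 0, 0, 0, 0.02, 60],
    [16, 0, 0, 0, 0, 0.04, 60],
    [22, 0, 0, 0, 0, 0.055, 60],
    [28, 0, 0, 0, 0, 0.07, 60],
    [34, -1, 0, 0, 0, 0.09, 60],
    [40, -1, 0, 0, 0, 0.11, 60],
    [46, -1, 0, 0, 0, 0.13, 60],
  ],
)

```text
clock: 12.55
eef_pos: [520.0, -206.8, 12.8]
tcp_rot: [-1.455, 1.565, -3.093]
contact_force: [-1.6, -1.4, 0.5]
opening: 0.702
```

```bash
cat >> h.py <<'E'
GO=np.array([593.5,61.]); GY=0.09
def boxfit(P,lo=54,hi=72):
    q=P[(P[:,2]>lo)&(P[:,2]<hi)]
    rc=cv2.minAreaRect(q[:,:2].astype(np.float32)); 
    b=cv2.boxPoints(rc); e=[b[1]-b[0],b[2]-b[1]]; L=max(e,key=np.linalg.norm); 
    if L[1]<0: L=-L
    yaw=np.arctan2(-L[0],L[1]); c=np.array(rc[0]); g=Ro.from_euler("z",-GY).as_matrix()[:2,:2]@(c-GO)
    print("box c",c.round(1),"size",np.round(sorted(rc[1]),1),"yaw",yaw.round(3),"| gauge x,y",g.round(1),"yaw rel",(yaw-GY).round(3),"z50/99",np.percentile(q[:,2],[1,50,99]).round(1))
def ROI(P,x0,x1,y0,y1): return P[(P[:,0]>x0)&(P[:,0]<x1)&(P[:,1]>y0)&(P[:,1]<y1)]
E
python3 - <<'E'
from h import *
im,d,C=wrist('w8')
m=np.zeros(d.shape,np.uint8); m[0:225,:]=255
P,_=cloud(d,C,m); boxfit(ROI(P,450,690,-330,-100))
for n in ("scene","side"):
    im,d=vision.grab_frame(n); P,_=cloud(d,cam(n)); boxfit(ROI(P,540,690,-330,-100))
    cv2.imwrite(f'pics/{n}8.png',cv2.resize(im[110:270,150:310,::-1],None,fx=3.7,fy=3.7))
E
```

```text
12.55 [ 520.  -206.8   12.8] [-1.455  1.565 -3.093]
box c [ 581.4 -209.5] size [ 63.6 118.9] yaw -0.068 | gauge x,y [ -36.4 -268.3] yaw rel -0.158 z50/99 [60.6 62.  63.5]
box c [ 577.7 -211.1] size [ 80.9 120.9] yaw -0.057 | gauge x,y [ -40.2 -269.6] yaw rel -0.147 z50/99 [55.  61.2 67. ]
box c [ 576.6 -206.5] size [ 76.9 127.4] yaw -0.042 | gauge x,y [ -40.8 -264.9] yaw rel -0.132 z50/99 [54.6 62.5 70.8]
```

View pics/w8.png

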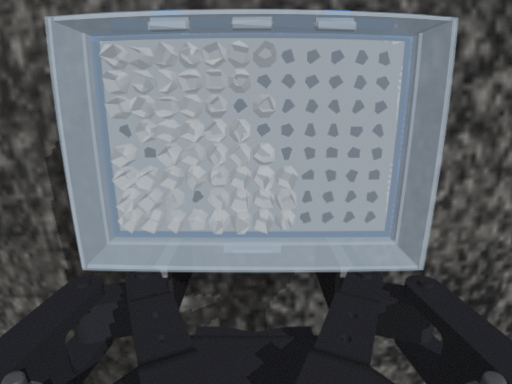

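The box is moving with the fingers (lid shut, z≈62), now at gauge x≈-40 and yaw about -0.145 relative. I continue.

Emit:
step_arm(
  rows=[
    [5, 0, 0, 0, 0, 0.018, 60],
    [10, 0, 0, 0, 0, 0.036, 60],
    [16, -1, 0, 0, 0, 0.054, 60],
    [22, -1, 0, 0, 0, 0.072, 60],
    [28, -2, 0, 0, 0, 0.09, 60],
    [33, -2, 0, 0, 0, 0.11, 60],
    [37, -3, 0, 0, 0, 0.13, 60],
    [41, -3, 0, 0, 0, 0.145, 60],
  ],
)

```text
clock: 13.7
eef_pos: [561.4, -209.9, 12.8]
tcp_rot: [-1.401, 1.566, -2.894]
contact_force: [-2.5, -0.5, 1.2]
opening: 0.701
```

Run:
```python
from h import *
im,d,C=wrist('w9')
m=np.zeros(d.shape,np.uint8); m[0:225,:]=255
P,_=cloud(d,C,m); boxfit(ROI(P,450,690,-330,-100))
s=r.sense(); R=Ro.from_euler("xyz",s["tcp_rot"]).as_matrix(); print("tool z",R[:,2].round(3),"toolx",R[:,0].round(3))
for n in ("scene","side"):
    im,d=vision.grab_frame(n); P,_=cloud(d,cam(n)); boxfit(ROI(P,570,690,-330,-100))
```

```text
13.7 [ 561.4 -209.9   12.8] [-1.401  1.566 -2.894]
box c [ 622.7 -203.7] size [ 63.5 119.1] yaw 0.078 | gauge x,y [   5.3 -266.3] yaw rel -0.012 z50/99 [60.6 62.  63.5]
tool z [ 0.078 -0.997  0.001] toolx [-0.004 -0.001 -1.   ]
box c [ 614.2 -205.7] size [ 92.7 122.5] yaw 0.075 | gauge x,y [  -3.4 -267.5] yaw rel -0.015 z50/99 [54.3 61.2 69. ]
box c [ 612.9 -202.2] size [ 87.8 127.1] yaw 0.045 | gauge x,y [  -4.4 -263.9] yaw rel -0.045 z50/99 [55.  62.2 70.5]
```

View pics/w9.png

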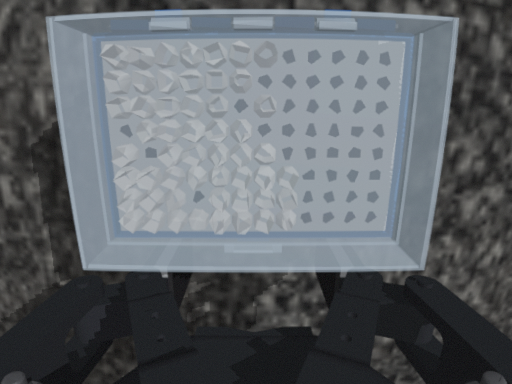

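The lid is still shut. The box is at about gauge x=0±4 with relative yaw about -0.01. Next I back off and go round to the trailing end.

Emit:
step_arm(
  rows=[
    [-15, -1, 0, 0, 0, 0, 60],
    [-30, -2, 0, 0, 0, 0, 60],
    [-45, -4, 10, 0, 0, 0, 60],
    [-50, -4, 50, 0, 0, 0.1, 60],
    [-50, -4, 100, 0, 0, 0.28, 60],
    [-50, -20, 140, 0, 0, 0.46, 55],
    [-40, -50, 140, 0, 0, 0.64, 50],
    [-20, -80, 140, 0, 0, 0.82, 50],
  ],
)

```text
clock: 14.85
eef_pos: [541.0, -290.8, 154.7]
tcp_rot: [-0.94, 1.566, -1.609]
contact_force: [0.1, -0.1, -0.1]
opening: 0.586
```

Emit:
step_arm(
  rows=[
    [20, -10, 0, 0, 0, 0.18, 50],
    [45, -20, 0, 0, 0, 0.36, 50],
    [65, -30, 0, 0, 0, 0.54, 50],
    [75, -40, 0, 0, 0, 0.68, 50],
    [80, -40, 0, 0, 0, 0.76, 50],
    [82, -40, 0, 0, 0, 0.76, 50],
    [82, -40, 0, 0, 0, 0.76, 50],
    [82, -40, 0, 0, 0, 0.76, 50],
  ],
)

```text
clock: 15.85
eef_pos: [622.6, -330.8, 154.9]
tcp_rot: [-0.954, 1.566, -0.864]
contact_force: [-0.3, 0.4, 1.1]
opening: 0.585
```

Run:
```python
from h import *
im,d,C=wrist('w10')
m=np.zeros(d.shape,np.uint8); m[0:225,:]=255
P,_=cloud(d,C,m); boxfit(ROI(P,550,690,-330,-100))
s=r.sense(); R=Ro.from_euler("xyz",s["tcp_rot"]).as_matrix(); print("tool z",R[:,2].round(3),"toolx",R[:,0].round(3),s["qpos"].round(2))
b=cv2.inRange(cv2.cvtColor(im,cv2.COLOR_RGB2HSV),(100,140,60),(125,255,255))
P,uv=cloud(d,C,b); q=P[(P[:,2]>3)&(P[:,2]<34)]; print(len(q),q.min(0),q.max(0))
```

```text
15.85 [ 622.6 -330.8  154.9] [-0.954  1.566 -0.864]
box c [ 616.8 -227. ] size [72.1 80.3] yaw -1.481 | gauge x,y [  -2.7 -288.9] yaw rel -1.571 z50/99 [60.3 62.  63.7]
tool z [0.996 0.09  0.003] toolx [ 0.003 -0.003 -1.   ] [-0.49  0.54  1.51 -0.    1.08 -0.58]
13 [ 663.06841633 -235.01335532   32.8153312 ] [ 664.15969806 -226.47109144   33.99146558]
```

View pics/w10.png

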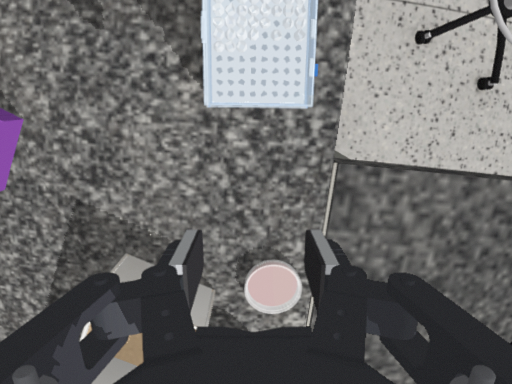

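The box is aligned (yaw rel ≈ 0, gauge x ≈ -3) with the fingers behind it. I descend behind the trailing end with the tool leaning back by 0.3 rad so the body clears the bar.

Emit:
step_arm(
  rows=[
    [0, 5, -15, 0.06, 0.005, 0, 50],
    [0, 10, -35, 0.12, 0.011, 0, 50],
    [0, 15, -55, 0.18, 0.016, 0, 50],
    [1, 20, -75, 0.24, 0.022, 0, 50],
    [1, 25, -95, 0.3, 0.027, 0, 50],
    [1, 29, -115, 0.3, 0.027, 0, 50],
    [1, 29, -132, 0.3, 0.027, 0, 50],
    [1, 29, -140, 0.3, 0.027, 0, 50],
  ],
)

```text
clock: 16.9
eef_pos: [623.4, -301.2, 13.8]
tcp_rot: [1.565, 1.273, 1.655]
contact_force: [-0.7, 0.9, 0.0]
opening: 0.589
```

Run:
```python
from h import *
im,d,C=wrist('w11')
m=np.zeros(d.shape,np.uint8); m[0:225,:]=255
P,_=cloud(d,C,m); boxfit(ROI(P,550,690,-330,-100))
s=r.sense(); R=Ro.from_euler("xyz",s["tcp_rot"]).as_matrix(); print("tool z",R[:,2].round(3),"toolx",R[:,0].round(3),s["contact_force"].round(1))
```

```text
16.9 [ 623.4 -301.2   13.8] [1.565 1.273 1.655]
box c [ 617.  -233.8] size [59.6 80.2] yaw -1.491 | gauge x,y [  -3.1 -295.7] yaw rel -1.581 z50/99 [58.9 62.  63.5]
tool z [0.996 0.09  0.001] toolx [-0.025  0.292 -0.956] [ 0.6  1.1 -0.6]
```

View pics/w11.png

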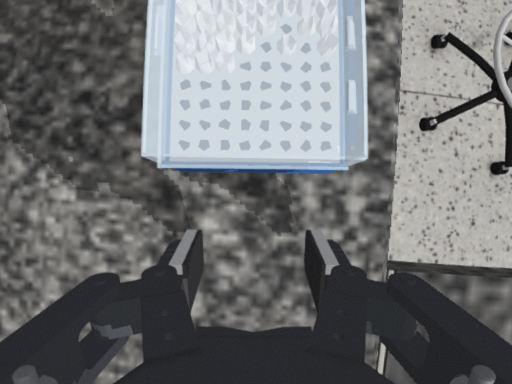

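Emit:
step_arm(
  rows=[
    [-0.7, 8, 0, 0, 0, 0, 50],
    [-1.4, 16, 0, 0, 0, 0, 50],
    [-2, 22, 0, 0, 0, 0, 50],
    [-2.5, 28, 0, 0, 0, 0, 50],
    [-3.1, 34, 0, 0, 0, 0, 50],
    [-3.8, 42, 0, 0, 0, 0, 50],
    [-4.5, 50, 0, 0, 0, 0, 50],
    [-5.2, 58, 0, 0, 0, 0, 50],
  ],
)

```text
clock: 17.95
eef_pos: [618.0, -242.7, 13.4]
tcp_rot: [1.566, 1.273, 1.656]
contact_force: [1.3, -3.0, 2.8]
opening: 0.586
```

Emit:
step_arm(
  rows=[
    [-0.7, 8, 0, 0, 0, 0, 50],
    [-1.4, 16, 0, 0, 0, 0, 50],
    [-2.2, 24, 0, 0, 0, 0, 50],
    [-2.9, 32, 0, 0, 0, 0, 50],
    [-3.6, 40, 0, 0, 0, 0, 50],
    [-4.3, 48, 0, 0, 0, 0, 50],
    [-5, 56, 0, 0, 0, 0, 50],
    [-5.8, 64, 0, 0, 0, 0, 50],
  ],
)

```text
clock: 18.95
eef_pos: [612.1, -178.1, 13.4]
tcp_rot: [1.566, 1.273, 1.656]
contact_force: [1.1, -2.1, 1.6]
opening: 0.591
```

Run:
```python
from h import *
im,d,C=wrist('w12')
m=np.zeros(d.shape,np.uint8); m[0:225,:]=255
P,_=cloud(d,C,m); boxfit(ROI(P,530,690,-250,50))
s=r.sense(); R=Ro.from_euler("xyz",s["tcp_rot"]).as_matrix(); print("tool z",R[:,2].round(3),s["contact_force"].round(1))
for n in ("scene","side"):
    im,d=vision.grab_frame(n); P,_=cloud(d,cam(n)); boxfit(ROI(P,560,690,-140,30),57,68)
    cv2.imwrite(f'pics/{n}12.png',cv2.resize(im[110:270,150:310,::-1],None,fx=3.7,fy=3.7))
```

```text
18.95 [ 612.1 -178.1   13.4] [1.566 1.273 1.656]
box c [ 606.4 -122.6] size [80.4 81.8] yaw 0.091 | gauge x,y [  -3.7 -184. ] yaw rel 0.001 z50/99 [60.5 62.  63.4]
tool z [0.996 0.09  0.001] [-0.2  0.1  0.8]
box c [606.7 -96.8] size [83.4 91.4] yaw 0.083 | gauge x,y [  -1.  -158.3] yaw rel -0.007 z50/99 [57.5 61.1 65.9]
box c [603.9 -93.2] size [81.7 96.3] yaw 0.082 | gauge x,y [  -3.5 -154.5] yaw rel -0.008 z50/99 [57.5 62.3 67.3]
```

View pics/w12.png

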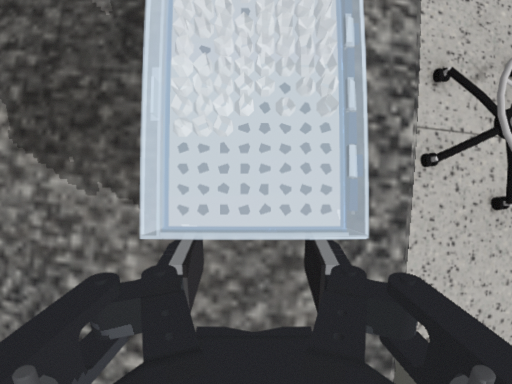

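View pics/scene12.png

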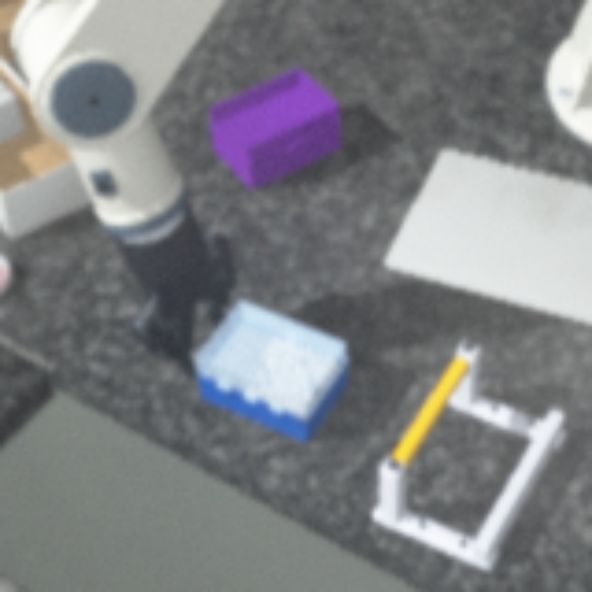

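The box tracks straight: yaw rel 0.001, lid shut at z≈62, trailing end at gauge y≈-225. About 185 mm remain to the stop.

Emit:
step_arm(
  rows=[
    [-0.7, 8, 0, 0, 0, 0, 50],
    [-1.4, 16, 0, 0, 0, 0, 50],
    [-2.2, 24, 0, 0, 0, 0, 50],
    [-2.9, 32, 0, 0, 0, 0, 50],
    [-3.6, 40, 0, 0, 0, 0, 50],
    [-4.3, 48, 0, 0, 0, 0, 50],
    [-5, 56, 0, 0, 0, 0, 50],
    [-5.8, 64, 0, 0, 0, 0, 50],
  ],
)

```text
clock: 20.1
eef_pos: [605.9, -113.2, 13.2]
tcp_rot: [1.569, 1.272, 1.659]
contact_force: [-0.5, -2.0, -0.6]
opening: 0.584
```

Emit:
step_arm(
  rows=[
    [-0.6, 7, 0, 0, 0, 0, 50],
    [-1.3, 14, 0, 0, 0, 0, 50],
    [-1.9, 21, 0, 0, 0, 0, 50],
    [-2.5, 28, 0, 0, 0, 0, 50],
    [-3.1, 35, 0, 0, 0, 0, 50],
    [-3.8, 42, 0, 0, 0, 0, 50],
    [-4.3, 48, 0, 0, 0, 0, 50],
    [-4.9, 54, 0, 0, 0, 0, 50],
  ],
)

```text
clock: 21.1
eef_pos: [601.0, -58.8, 13.2]
tcp_rot: [1.569, 1.272, 1.659]
contact_force: [0.1, -1.3, -0.3]
opening: 0.59
```

Run:
```python
from h import *
im,d,C=wrist('w13')
m=np.zeros(d.shape,np.uint8); m[0:225,:]=255
P,_=cloud(d,C,m); boxfit(ROI(P,530,690,-150,150),56,66)
s=r.sense(); print(s["contact_force"].round(1), (Ro.from_euler("z",-GY).as_matrix()[:2,:2]@(s["eef_pos"][:2]-GO)).round(1))
for n in ("scene","side"):
    im,d=vision.grab_frame(n)
    cv2.imwrite(f'pics/{n}13.png',cv2.resize(im[160:270,190:330,::-1],None,fx=5,fy=5))
```

```text
21.1 [601.  -58.8  13.2] [1.569 1.272 1.659]
box c [595.3  -3.2] size [80.6 82. ] yaw 0.091 | gauge x,y [ -4.  -64.1] yaw rel 0.001 z50/99 [60.5 62.  63.4]
[0.  0.2 0.4] [  -3.5 -119.3]
```

View pics/w13.png

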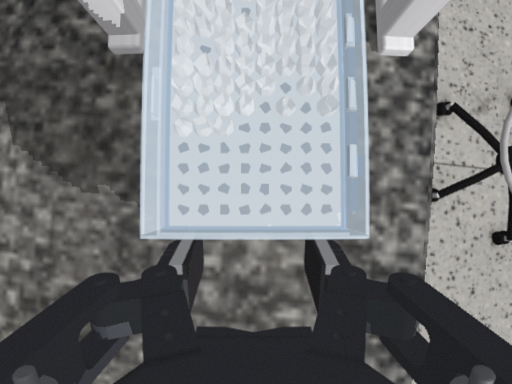

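View pics/scene13.png

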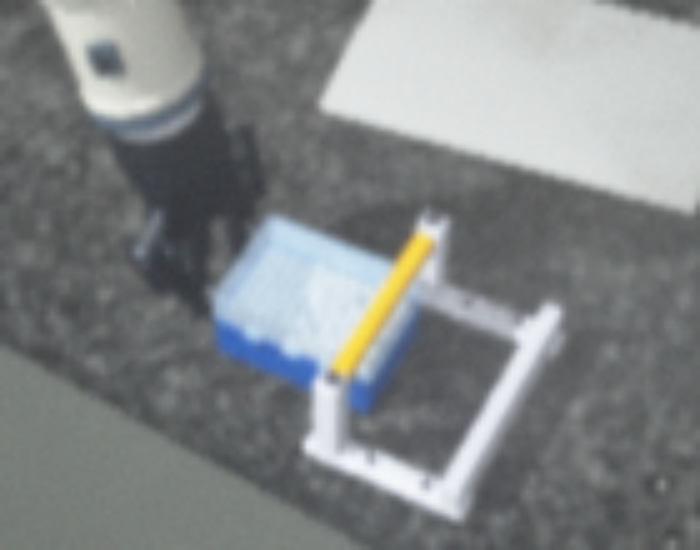

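The box is in the lane under the bar, with clearance at both posts and lid shut. About 65 mm remain. One more moderate push, then slow.

Emit:
step_arm(
  rows=[
    [-0.6, 6.5, 0, 0, 0, 0, 50],
    [-1.2, 13, 0, 0, 0, 0, 50],
    [-1.8, 20, 0, 0, 0, 0, 50],
    [-2.4, 27, 0, 0, 0, 0, 50],
    [-3, 33, 0, 0, 0, 0, 50],
    [-3.5, 39, 0, 0, 0, 0, 50],
    [-4, 44, 0, 0, 0, 0, 50],
    [-4.4, 48, 0, 0, 0, 0, 50],
  ],
)

```text
clock: 22.25
eef_pos: [596.4, -10.4, 13.2]
tcp_rot: [1.57, 1.272, 1.661]
contact_force: [0.4, -1.5, 0.7]
opening: 0.585
```

Emit:
step_arm(
  rows=[
    [-0.2, 2, 0, 0, 0, 0, 50],
    [-0.3, 3.5, 0, 0, 0, 0, 50],
    [-0.5, 5, 0, 0, 0, 0, 50],
    [-0.6, 6.5, 0, 0, 0, 0, 50],
    [-0.7, 8, 0, 0, 0, 0, 50],
    [-0.8, 9, 0, 0, 0, 0, 50],
    [-0.9, 10, 0, 0, 0, 0, 50],
    [-1, 11, 0, 0, 0, 0, 50],
  ],
)

```text
clock: 23.25
eef_pos: [595.4, 0.7, 13.2]
tcp_rot: [1.569, 1.272, 1.661]
contact_force: [-0.0, -1.6, -0.3]
opening: 0.58
```

Run:
```python
from h import *
im,d,C=wrist('w14')
m=np.zeros(d.shape,np.uint8); m[0:225,:]=255
P,_=cloud(d,C,m); G=(P[:,:2]-GO)@Ro.from_euler("z",-GY).as_matrix()[:2,:2].T
k=(P[:,2]>56)&(P[:,2]<66)&(abs(G[:,0])<52)&(G[:,1]<0); print("trailing gy",np.percentile(G[k,1],[0.2,1,2]).round(1))
s=r.sense(); print(s["contact_force"].round(1), (Ro.from_euler("z",-GY).as_matrix()[:2,:2]@(s["eef_pos"][:2]-GO)).round(1))
```

```text
23.25 [595.4   0.7  13.2] [1.569 1.272 1.661]
trailing gy [-45.2 -44.9 -44.5]
[-0.6 -1.5  0.3] [ -3.6 -60.1]
```

View pics/w14.png

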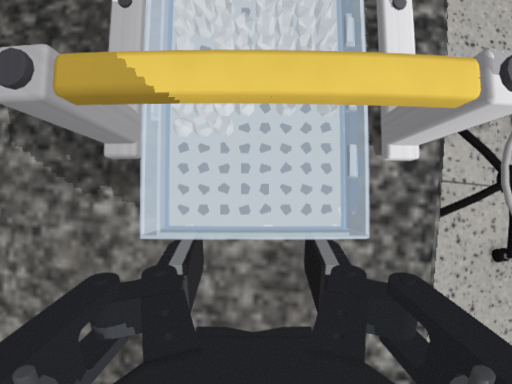

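The trailing end is at gauge y≈-45 with no stop contact yet (force 1.5 N), so 5 to 7 mm remain. I creep on.

Emit:
step_arm(
  rows=[
    [-0.1, 0.7, 0, 0, 0, 0, 50],
    [-0.1, 1.4, 0, 0, 0, 0, 50],
    [-0.2, 2.1, 0, 0, 0, 0, 50],
    [-0.3, 2.8, 0, 0, 0, 0, 50],
    [-0.3, 3.4, 0, 0, 0, 0, 50],
    [-0.4, 4, 0, 0, 0, 0, 50],
    [-0.4, 4.5, 0, 0, 0, 0, 50],
    [-0.4, 5, 0, 0, 0, 0, 50],
  ],
)

```text
clock: 24.3
eef_pos: [594.9, 5.8, 13.2]
tcp_rot: [1.57, 1.272, 1.661]
contact_force: [-0.3, -0.7, 0.4]
opening: 0.585
```

```bash
cat >> h.py <<'E'
def gap(tag):
    im,d,C=wrist(tag)
    m=np.zeros(d.shape,np.uint8); m[0:245,:]=255
    P,_=cloud(d,C,m); G=(P[:,:2]-GO)@Ro.from_euler("z",-GY).as_matrix()[:2,:2].T
    k=(P[:,2]>56)&(P[:,2]<66)&(abs(G[:,0])<52)&(G[:,1]<-9); print("trailing gy",np.percentile(G[k,1],[0.2,1,2]).round(1),"gx",np.percentile(G[k,0],[0.5,99.5]).round(1))
    s=r.sense(); print(s["contact_force"].round(1), (Ro.from_euler("z",-GY).as_matrix()[:2,:2]@(s["eef_pos"][:2]-GO)).round(1))
E
python3 -c "
from h import *
gap('w15')"
```

```text
24.3 [594.9   5.8  13.2] [1.57  1.272 1.661]
trailing gy [-45.1 -44.8 -44.4] gx [-43.4  35. ]
[-0.1 -1.8 -0.4] [ -3.5 -55. ]
```

The earlier -45 was clipped by my row mask; unclipped, it is -45 now. About 5 to 7 mm remain.

Emit:
step_arm(
  rows=[
    [-0.1, 0.7, 0, 0, 0, 0, 50],
    [-0.1, 1.4, 0, 0, 0, 0, 50],
    [-0.2, 2.0, 0, 0, 0, 0, 50],
    [-0.3, 2.6, 0, 0, 0, 0, 50],
    [-0.3, 3.1, 0, 0, 0, 0, 50],
    [-0.4, 3.5, 0, 0, 0, 0, 50],
    [-0.4, 3.8, 0, 0, 0, 0, 50],
    [-0.4, 4, 0, 0, 0, 0, 50],
  ],
)

```text
clock: 25.35
eef_pos: [594.5, 9.9, 13.2]
tcp_rot: [1.57, 1.272, 1.661]
contact_force: [0.4, -1.7, 0.6]
opening: 0.583
```

```bash
python3 -c "
from h import *
gap('w16')
for n in ('scene','side'):
    im,d=vision.grab_frame(n)
    cv2.imwrite(f'pics/{n}16.png',cv2.resize(im[180:270,200:320,::-1],None,fx=6,fy=6,interpolation=cv2.INTER_CUBIC))
"
```

```text
25.35 [594.5   9.9  13.2] [1.57  1.272 1.661]
trailing gy [-41.1 -40.8 -40.4] gx [-43.5  35. ]
[-0.  -0.6 -0.7] [ -3.6 -51. ]
```

View pics/scene16.png

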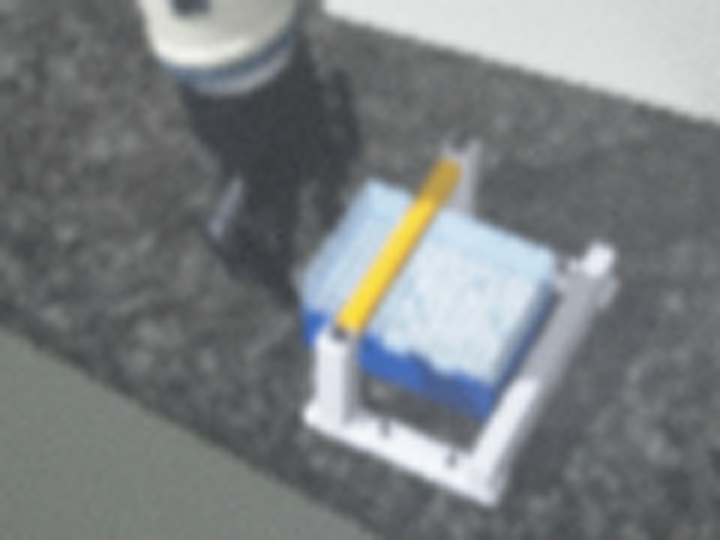

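View pics/side16.png

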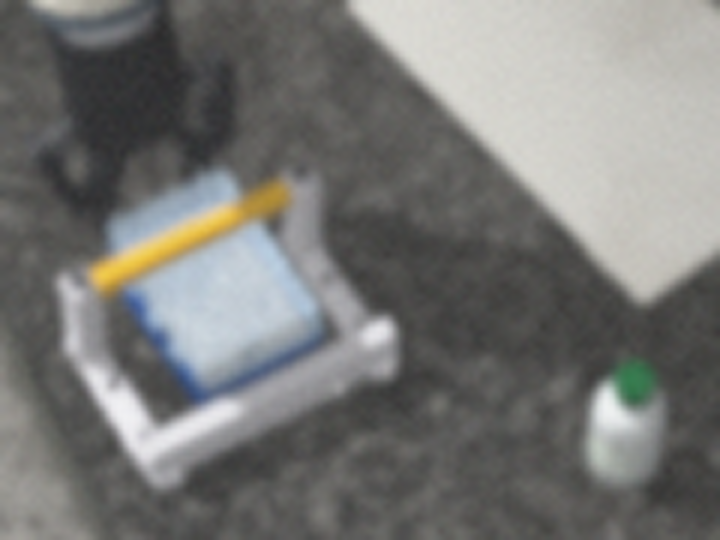

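Both views show the box nearly at the stop, with a thin gap left. I creep until the force rises.

Emit:
step_arm(
  rows=[
    [0, 0.4, 0, 0, 0, 0, 50],
    [-0.1, 0.8, 0, 0, 0, 0, 50],
    [-0.1, 1.2, 0, 0, 0, 0, 50],
    [-0.1, 1.6, 0, 0, 0, 0, 50],
    [-0.2, 1.9, 0, 0, 0, 0, 50],
    [-0.2, 2.2, 0, 0, 0, 0, 50],
    [-0.2, 2.5, 0, 0, 0, 0, 50],
    [-0.2, 2.5, 0, 0, 0, 0, 50],
  ],
)

```text
clock: 26.5
eef_pos: [594.3, 12.4, 13.2]
tcp_rot: [1.57, 1.272, 1.661]
contact_force: [-1.0, -1.4, 0.6]
opening: 0.586
```

```bash
python3 -c "
from h import *
gap('w17')"
```

```text
26.5 [594.3  12.4  13.2] [1.57  1.272 1.661]
trailing gy [-38.6 -38.2 -37.9] gx [-43.4  35.1]
[ 0.6 -0.6 -0.1] [ -3.6 -48.4]
```

Emit:
step_arm(
  rows=[
    [0, 0.3, 0, 0, 0, 0, 50],
    [0, 0.6, 0, 0, 0, 0, 50],
    [-0.1, 0.9, 0, 0, 0, 0, 50],
    [-0.1, 1.2, 0, 0, 0, 0, 50],
    [-0.1, 1.5, 0, 0, 0, 0, 50],
    [-0.1, 1.8, 0, 0, 0, 0, 50],
    [-0.2, 2, 0, 0, 0, 0, 50],
    [-0.2, 2, 0, 0, 0, 0, 50],
  ],
)

```text
clock: 27.55
eef_pos: [594.2, 14.0, 13.2]
tcp_rot: [1.569, 1.272, 1.661]
contact_force: [-0.1, -5.2, 0.3]
opening: 0.585
```

```bash
python3 -c "
from h import *
gap('w18')"
```

```text
27.55 [594.2  14.   13.2] [1.569 1.272 1.661]
trailing gy [-36.8 -36.6 -36.3] gx [-43.4  35.1]
[-0.8 -5.1 -0.4] [ -3.5 -46.8]
```

The force rose to 5 N, so it has met the stop. One small press to seat it squarely.

Emit:
step_arm(
  rows=[
    [0, 0.3, 0, 0, 0, 0, 50],
    [0, 0.5, 0, 0, 0, 0, 50],
    [-0.1, 0.7, 0, 0, 0, 0, 50],
    [-0.1, 0.9, 0, 0, 0, 0, 50],
    [-0.1, 1.1, 0, 0, 0, 0, 50],
    [-0.1, 1.1, 0, 0, 0, 0, 50],
    [-0.1, 1.1, 0, 0, 0, 0, 50],
    [-0.1, 1.1, 0, 0, 0, 0, 50],
  ],
)

```text
clock: 28.6
eef_pos: [594.2, 14.2, 13.2]
tcp_rot: [1.568, 1.274, 1.659]
contact_force: [-1.2, -9.0, 0.8]
opening: 0.59
```

```bash
python3 -c "
from h import *
gap('w19')
for n in ('scene','side'):
    im,d=vision.grab_frame(n)
    cv2.imwrite(f'pics/{n}19.png',cv2.resize(im[180:270,200:320,::-1],None,fx=6,fy=6,interpolation=cv2.INTER_CUBIC))
"
```

```text
28.6 [594.2  14.2  13.2] [1.568 1.274 1.659]
trailing gy [-37.  -36.7 -36.4] gx [-43.4  35.1]
[-1.5 -8.5  0.9] [ -3.5 -46.7]
```

View pics/side19.png

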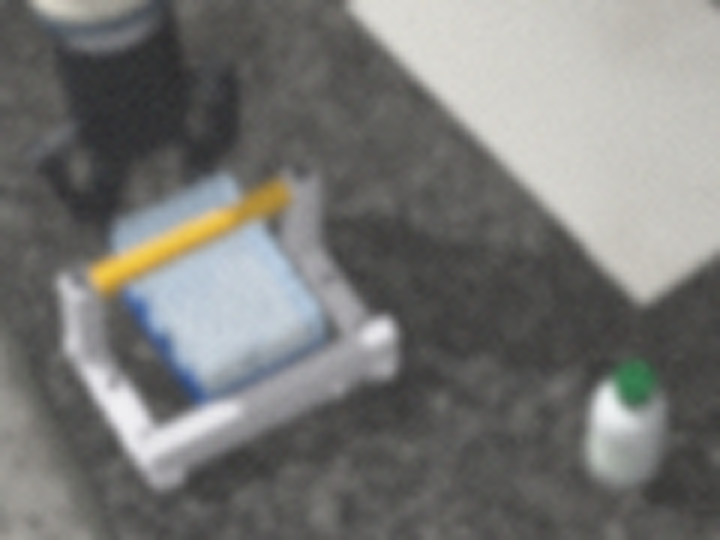

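The force reached 9 N with no further travel, so it is seated. I retreat straight back, then up, and check.

Emit:
step_arm(
  rows=[
    [0.2, -2, 0, 0, 0, 0, 50],
    [1, -10, 0, 0, 0, 0, 50],
    [2.5, -25, 0, 0, 0, 0, 50],
    [4, -45, 0, 0, 0, 0, 50],
    [6, -70, 10, 0, 0, 0, 50],
    [9, -100, 50, 0, 0, 0, 50],
    [11, -120, 100, 0, 0, 0, 50],
    [12, -130, 150, 0, 0, 0, 50],
  ],
)

```text
clock: 29.75
eef_pos: [606.0, -118.4, 164.6]
tcp_rot: [1.569, 1.274, 1.658]
contact_force: [1.3, -0.3, -0.1]
opening: 0.588
```

Run:
```python
from h import *
im,d,C=wrist('w20')
P,_=cloud(d,C); A=Ro.from_euler("z",-GY).as_matrix()[:2,:2]; G=(P[:,:2]-GO)@A.T
k=(P[:,2]>56)&(P[:,2]<66)&(abs(G[:,0])<50)&(G[:,1]<-12)&(G[:,1]>-60)
g=G[k]; pts=[]
for x in range(-36,33,6):
    s=g[abs(g[:,0]-x)<3]; pts.append((x,np.percentile(s[:,1],0.5)))
pts=np.array(pts); p=np.polyfit(*pts.T,1); print("trail edge slope",p.round(3),pts[:,1].round(1),"gx",np.percentile(g[:,0],[0.5,99.5]))
# stop face & leading end
k=(abs(G[:,0])<34)&(G[:,1]>20)&(G[:,1]<110)
st=G[k&(P[:,2]>29)&(P[:,2]<39)]; ld=G[k&(P[:,2]>56)&(P[:,2]<66)]
if len(st) and len(ld): print("stop top front gy",np.percentile(st[:,1],[1,5]),"lead lid gy",np.percentile(ld[:,1],[95,99,99.8]))
hsv=cv2.cvtColor(im,cv2.COLOR_RGB2HSV); y=cv2.inRange(hsv,(18,130,120),(32,255,255))
l=cv2.fitLine(cv2.findNonZero(y),cv2.DIST_L2,0,.01,.01).ravel(); print(l)
rc=cv2.minAreaRect(cv2.findNonZero(y)); b=onplane(cv2.boxPoints(rc),80,C); print("bar",b.mean(0).round(1),rc, [np.arctan2(*(b[i+1]-b[i])[[1,0]]).round(3) for i in range(3)])
print(r.sense()["contact_force"].round(1))
for n in ('scene','side'):
    i2,d2=vision.grab_frame(n); P,_=cloud(d2,cam(n)); G=(P[:,:2]-GO)@A.T
    k=(abs(G[:,0])<60)&(G[:,1]>-60)&(G[:,1]<76)&(P[:,2]>56)&(P[:,2]<67)
    boxfit(P[k],56,67); cv2.imwrite(f'pics/{n}20.png',cv2.resize(i2[180:270,200:320,::-1],None,fx=6,fy=6,interpolation=cv2.INTER_CUBIC))
```

```text
29.75 [ 606.  -118.4  164.6] [1.569 1.274 1.658]
trail edge slope [-1.000e-03 -3.782e+01] [-37.8 -37.8 -37.6 -37.8 -37.9 -37.9 -38.1 -37.8 -37.7 -37.7 -37.9 -37.9] gx [-43.20516278  35.0067726 ]
[9.9999177e-01 4.0516774e-03 2.5938351e+02 9.2565260e+00]
bar [593.7  58.   80. ] ((258.5, 10.0), (20.0, 159.0), 90.0) [np.float64(0.093), np.float64(-1.518), np.float64(-3.049)]
[ 1.9 -1.5  6. ]
box c [590.1  78.6] size [ 85.2 115.5] yaw 0.115 | gauge x,y [-1.8 17.8] yaw rel 0.025 z50/99 [56.3 60.8 65.8]
box c [587.3  78.2] size [ 81.3 115.9] yaw 0.09 | gauge x,y [-4.6 17.7] yaw rel 0.0 z50/99 [56.4 63.1 66.8]
```

View pics/w20.png

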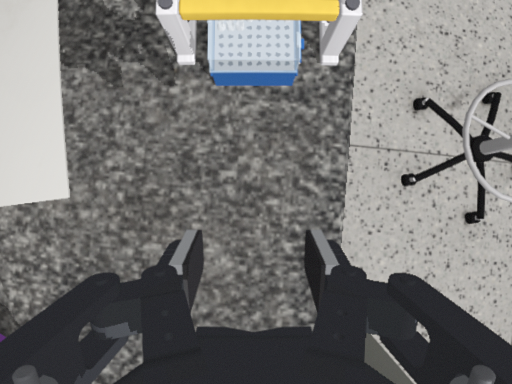

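View pics/side20.png

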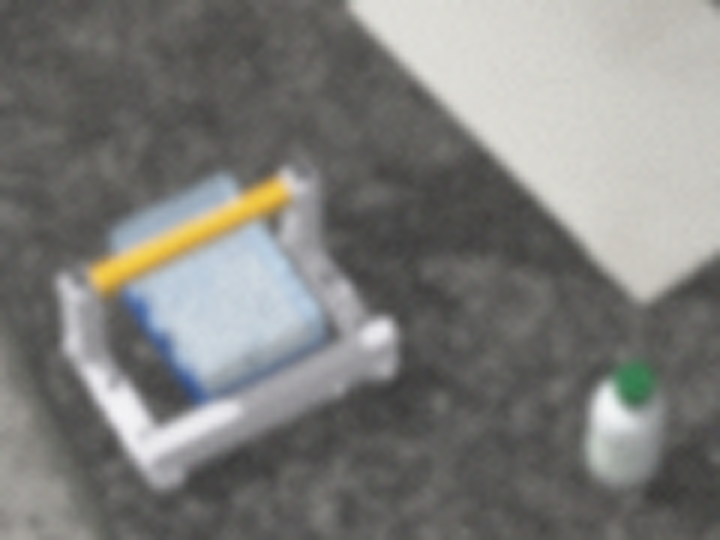

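View pics/scene20.png

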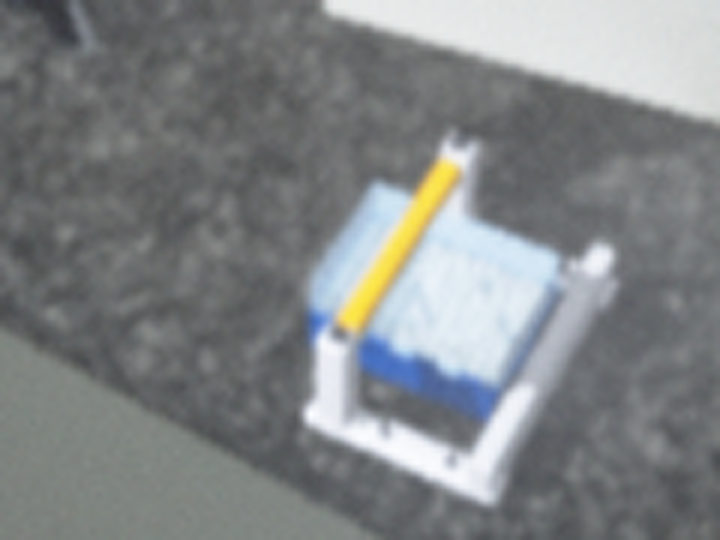

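Emit:
step_arm(
  rows=[
    [0, -5, 5, 0, 0, 0, 50],
    [0, -10, 10, 0, 0, 0, 50],
    [0, -10, 10, 0, 0, 0, 50],
    [0, -10, 10, 0, 0, 0, 50],
    [0, -10, 10, 0, 0, 0, 50],
    [0, -10, 10, 0, 0, 0, 50],
    [0, -10, 10, 0, 0, 0, 50],
    [0, -10, 10, 0, 0, 0, 50],
  ],
)

```text
clock: 30.9
eef_pos: [608.0, -128.2, 176.3]
tcp_rot: [1.549, 1.276, 1.64]
contact_force: [0.0, -0.9, -0.4]
opening: 0.585
```

```bash
python3 -c "
from h import *
print(order.sign_off())"
```

```text
the job is handed in; nothing more can be done
None
```

The blue box's lid is shut, and the box is under the yellow bar, home against the end stop. I handed the job in at 31 s of the 69 s allowed.

**What I did:** I tipped the lid over from behind and let it fall shut. I then slid the box sideways into line with the lane and pushed it in from the trailing end with two fingers. The last millimetres were a creep: force rose to 5 N at the stop, then 9 N with no further travel. I backed the arm off clear.

**Last checks:**
- **Position:** the trailing end is at gauge y = -37.8 mm, against the expected -38.
- **Squareness:** the wrist camera puts the trailing edge within 0.001 rad of the gauge, and the side camera agrees at 0.000. The scene camera read 0.025 rad, but it is the coarser view and the bar partly hides the box from it.
- **Lid:** shut, with its top at about z = 62 mm, just under the 68 mm bar.
- **Centring:** the box sits about 4 mm to the -x side of the lane's middle, clear of both posts.
- **Arm:** tool force was about zero after backing off.

Some readings fell short. One trailing-end reading during the push (-45 mm) was cut off by my own image mask, and I corrected it before going on. I could not measure the leading end at the stop directly, because it was out of the wrist camera's view. I did not re-measure the bystanders; no move or force reading suggested contact with them.

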